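# Open the double-latched gear guard

## Robot

A 6-joint arm with a two-finger parallel gripper is mounted at the origin on the work surface. World frame = base frame: x ahead of the robot, y to its left, z up, the work surface at z = 0. Lengths are in m, angles in rad, forces in N, time in s.
With the tool pointing down it reaches from about 0.3 to 0.95 m from the base axis. Payload 3.1 kg.
Tool frame: the origin (TCP) lies on the centre line of the jaws, within the pads' length; the fingertips stand 17 mm ahead of it and the grasp point (between the pads) lies 2 mm behind it; z points along the fingers, y is the line along which they close (so a half turn about z gives the same grasp; the last joint's range is limited). The gripper opens to 85 mm and grips with 20 to 120 N. Pads are 22 mm wide; open, the fingers measure 114 mm over their backs; the gripper's body (76 mm by 85 mm) begins 54 mm behind the grasp point. The pads swing forward as they close: fully open they stand 13 mm farther back than shut.
Start: joints at [-1.188, 0.308, 1.634, -0, 1.2, -0.07], TCP at [0.273, -0.562, 0.248] pointing down, gripper open.
Joint ranges: [-3.06, 3.06], [-0.79, 1.96], [0.05, 2.63], [-1.19, 4.34], [0.05, 2.64], [-2.94, 2.94]. Speed limits (rad/s): [2.79, 2.79, 3.14, 3.14, 3.14, 3.14].

## Interface

Orientations are given as a unit quaternion [w, x, y, z].
In Python, from plant import manip, eyes, job gives the robot as it stands.
- The arm moves only by the tool carry_out, never from a script. Its argument "plan" is one flat list of numbers, 7 for each row, row after row: the shift along the tool's x, y, z in m, then the turn, a rotation vector about the tool's x, y, z in rad, then the finger opening in m, from 0 to 0.0854. A call has 1 to 12 rows; each row is the pose to reach, as a shift and turn from the pose commanded when the call began, along the tool's axes at that moment; what a row does not reach only later rows make up. A row lasts 1/10 s, in which the tool goes at most 50 mm and 8.59 degrees, less where a joint would pass 70% of its speed; a pose out of reach is approached as far as the arm can. A call with a gripper value outside its range is refused whole. The fingers move at their own pace and stop on an object; the grip force is fixed at half the most. Time passes only in rows, so rows that repeat a pose let the fingers close. It gives the time, the measured TCP pose, the force and the opening at its end, in the units of the state.
- manip.sense(): the state, without advancing time (a new reading comes with each control period).
- eyes.camera(name): name is "scene" or "top" or "wrist"; returns the picture (384x512x3 uint8, blue, green, red); there is no depth.
- eyes.get_calibration(name): a dict with "fx", "fy", "cx", "cy" (pixels), "xyz" and "orientation" of the camera in the world. Camera axes: x right, y down, z forward; pixel columns grow to the right and rows downward; lengths in m; the calibration is good to about 2 mm. A picture is of the moment at which its call begins: read the wrist's pose just before it. get_calibration takes no time and is no camera call; for the wrist camera it gives the pose at the moment of the call.
- job.job_done(): hands the job in, once; it reports no verdict.
The state is a dict: "clock": time; "joint_pos": joint angles; "dq": joint speeds; "effort": joint torques, N m; "tool_pos": TCP position; "tool_rot": TCP orientation; "wrist_force": force on the tool from outside, world axes, zero at the start; "ft_torque": the same for the moment, N m; "gripper_width": finger opening in m.
Only numpy, scipy, OpenCV 4.12 (cv2) and the standard library are available. Lean on these libraries where they do the work, as an engineer would, in place of code of your own. Each camera call takes 0.05 s, during which the arm holds its last target. There are 200 camera calls.

## Task

Open the gear guard on the bench for inspection. Swing its latch arm all the way off the lid by pushing the upright pin, lift the lid by its bar handle until the hidden safety catch stops it, and with the lid left ajar push the catch tab under the lid's front edge sideways as far as it goes, then open the lid fully so that it stays up by itself. Do not tip or shove the oil bottle or the glass jar that stand by the guard.

Things in the scene. Friction and masses are not known exactly. Their poses are not given: they have to be found in the camera images.
- guard: Grey steel gear guard fixed to the bench, green motor on its +y side (to y 252, z 132). Origin: centre of its underside. x runs from its front (roughly facing the robot) to its hinge, y along the hinge, z up. All numbers below are mm in this frame. Walls 220 (x) by 250 (y); front wall face x -110, 100 high; others 110. Lid top z 116 when shut. Loose things under 90 high lie in front.
- latch (a joint): Angle of the primary latch: flat steel arm, 18 wide, z 119 to 127, turning about a vertical pivot at x -100, y -155 (pedestal radius 13). 0 to 0.2 rad: its 55 mm nose lies over the lid and holds it shut. Grows counter-clockwise seen from above as the pin is pushed towards +x; 1.57 = end stop, arm along the guard's side, off the lid. Stays where left; about 2 N at the pin moves it.
- latch_pin (a point): Upright black round grip pin on the latch arm, radius 9, 65 mm from the pivot on the side away from the nose (x -100, y -220 at angle 0), free-standing from z 127 to 169. The point is on its axis at z 149.
- lid (a joint): Lid angle, 0 = shut, 1.45 rad = fully open at its stop. Stiff hinge (axis parallel to y through x 115, z 60): the lid stays where left at any angle; 4 to 8 N at the handle moves it. With the latch off it lifts until the hidden catch stops it at about 0.36 rad; with the catch pushed aside it opens all the way.
- lid_handle (a point): Centre of the lid's bar handle: round steel bar, 12 mm diameter, 110 long, parallel to the hinge, 32 mm above the lid's top near its front edge (x -95, y 0, z 148 when shut), on end posts at y -55 and 55. It moves with the lid.
- lid_skirt (a point): Middle of the lower edge of the skirt, a 4 mm sheet turned down 36 mm along the lid's whole front edge, which overhangs the front wall (x -142, y 0, z 80 when shut). It moves with the lid. From below, the skirt and the 6 mm lid plate form a corner that fingertips can push up.
- catch (a joint): Travel of the secondary catch along the guard's +y, in m: 0 to 0.003 = engaged, 0.030 = end stop, lid free. It stays where it is pushed; 2 to 3 N moves it.
- catch_tab (a point): Centre of the catch's dark steel tab, a block 26 (x) by 18 (y) by 23 (z) in front of the front wall (x -125, y 13 plus travel, z 95). Hidden behind the skirt while the lid is shut, uncovered from above and in front when the lid is ajar. Push its -y face towards +y. A steel strap hangs from the lid just inside the front wall at y 0.
- oil_bottle: Grey plastic oil bottle, 56 mm diameter, 140 high, standing beside the latch. Origin: centre of its underside.
- jar: Glass jar with a steel cap, 64 mm diameter, 85 high, standing by the front corner of the guard, on the motor side. Origin: centre of its underside.

How it is judged:
By the outcome, as a careful person would: the job done as asked, in the order asked, and still so for the second after the job is handed in, with the robot touching nothing.
It also fails if it takes over 70 s, if anything falls off the work surface, if the arm or the gripper's body presses on something with over 40 N, if the wrist force passes 120 N, or if a joint passes its speed limit or range.

## Working session

There is one attempt and no reset: what is moved stays moved. The work goes in short steps, Python scripts to look and compute and a tool call to move; the robot and the scene stay as the last step left them, time stands still between calls to the robot, and variables do not carry over. Pictures are saved under pics/ and viewed, on a budget of 10 in all, crops included, one or two more only if the job needs it, and the job is handed in when it is done.

Besides the shell and the picture viewer there is one more tool, called after ">>>" as name(argument=value, ...) on one line, values as JSON. carry_out: Moves the arm, as the interface text tells. Its arguments: {"type":"object","properties":{"plan":{"type":"array","items":{"type":"number"}}},"required":["plan"]}

```bash
ls; mkdir -p pics; python3 - <<'E'
from plant import manip, eyes, job
import cv2,json
for n in("scene","top"):
    cv2.imwrite(f"pics/{n}0.png",eyes.camera(n)); print(n,eyes.get_calibration(n))
s=manip.sense();print(s)
E
```

```text
pics
scene {'fx': 476.47235908451654, 'fy': 476.47235908451654, 'cx': 253.45598803140987, 'cy': 189.80031267213633, 'xyz': array([1.34134435, 0.04902827, 0.79542687]), 'orientation': array([-0.26779004,  0.62106185,  0.67487925, -0.29514178])}
top {'fx': 444.4649174750253, 'fy': 444.4649174750253, 'cx': 252.4742440346723, 'cy': 190.5617480189634, 'xyz': array([0.44616702, 0.01808635, 1.16174945]), 'orientation': array([ 0.04791768, -0.70273941,  0.70688242, -0.06464107])}
{'clock': 0.1, 'joint_pos': array([-1.18769209e+00,  3.08967016e-01,  1.63509827e+00, -6.74363624e-06,
        1.19969541e+00, -6.97136308e-02]), 'dq': array([ 6.20852812e-04, -1.90212291e-03, -3.32585705e-03, -2.92726893e-05,
       -6.98955985e-04, -8.66108297e-05]), 'effort': array([-1.67810776e-04, -4.16409373e+01, -2.77643931e+01, -1.38785053e-04,
        4.03879429e-03, -1.68451962e-06]), 'tool_pos': array([ 0.27313008, -0.56134723,  0.24711273]), 'tool_rot': array([-1.07024838e-03,  9.74477950e-01,  2.24480622e-01, -1.72268994e-04]), 'wrist_force': array([-0.26072   , -0.0206246 , -0.27697298]), 'ft_torque': array([0.0264549 , 0.02740199, 0.03300286]), 'gripper_width': 0.08551999982824299}
```

View pics/scene0.png

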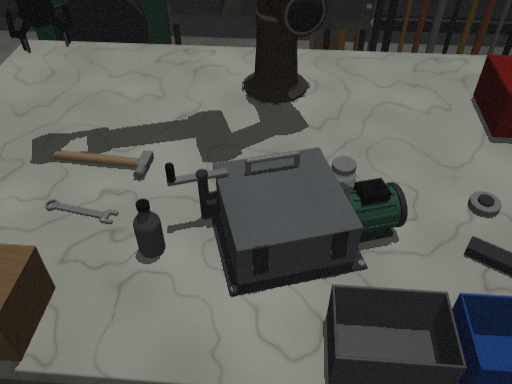

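View pics/top0.png

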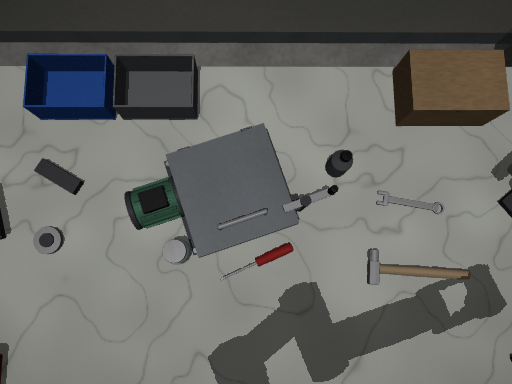

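Scene view: guard in the middle, latch and bottle on one side, motor and jar on the other. In the top view, the handle is at about (220,226)–(266,211), the pin at (333,190), the bottle cap at (346,156) and the jar at (176,250). A screwdriver lies in front. I'll zoom in to get more accurate pixels.

```bash
python3 - <<'E'
import cv2
i=cv2.imread("pics/top0.png")[110:290,120:370]
i=cv2.convertScaleAbs(i,alpha=1.6,beta=20)
cv2.imwrite("pics/topcrop.png",cv2.resize(i,None,fx=3.2,fy=3.2,interpolation=cv2.INTER_CUBIC))
E
```

```text
(no output)
```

View pics/topcrop.png

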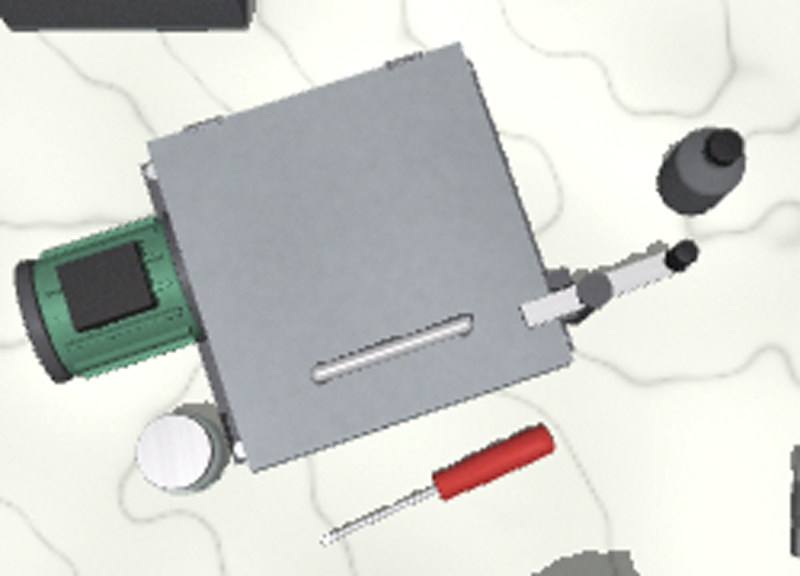

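The crop is clear. Lid corners are at (571,362), (253,470), (461,43) and (147,143), handle ends at (317,374) and (468,324), pin top at (686,251), bottle cap at (725,145) and jar cap at (174,452). Next I cast these rays and fit the guard pose.

```bash
cat > h.py <<'E'
import numpy as np
from scipy.spatial.transform import Rotation as R
def Rq(q): return R.from_quat(np.asarray(q)[[1,2,3,0]])
def cast(c,u,v,z):
    d=Rq(c['orientation']).apply([(u-c['cx'])/c['fx'],(v-c['cy'])/c['fy'],1.])
    o=np.array(c['xyz']); return o+d*(z-o[2])/d[2]
def proj(c,p):
    q=Rq(c['orientation']).inv().apply(np.array(p)-c['xyz']); return c['fx']*q[0]/q[2]+c['cx'],c['fy']*q[1]/q[2]+c['cy']
E
python3 - <<'E'
from h import *
from plant import eyes
c=eyes.get_calibration("top")
P=lambda x,y,z: cast(c,120+x/3.2,110+y/3.2,z)[:2]
pts={'fr':(571,362,.116),'fl':(253,470,.116),'hr':(461,43,.116),'hl':(147,143,.116),'h1':(317,374,.148),'h2':(468,324,.148),'pin':(686,251,.169),'piv':(595,290,.13),'bottle':(725,145,.14),'jar':(174,452,.085)}
W={k:P(*v) for k,v in pts.items()}
for k in W: print(k,W[k].round(4))
n=np.linalg.norm
print('lid w',n(W['fr']-W['fl']),n(W['hr']-W['hl']),'d',n(W['fr']-W['hr']),n(W['fl']-W['hl']),'handle',n(W['h1']-W['h2']),'pinpiv',n(W['pin']-W['piv']))
w=np.array([W[k] for k in('h1','h2','pin','piv')]);g=np.array([[-.095,.055],[-.095,-.055],[-.1,-.22],[-.1,-.155]])
# lid mid front
w=np.vstack([w,(W['fr']+W['fl'])/2]);g=np.vstack([g,[-.144,0]])
z=(w-w.mean(0))@[1,1j];y=(g-g.mean(0))@[1,1j];th=np.angle((z*y.conj()).sum())
M=np.array([[np.cos(th),-np.sin(th)],[np.sin(th),np.cos(th)]]);t=w.mean(0)-M@g.mean(0)
print('yaw',th,'t',t,'res mm',((w-(g@M.T+t))*1e3).round(1))
for k in W: print(k,(M.T@(W[k]-t)*1e3).round(0))
s=eyes.get_calibration("scene")
for k,p in {'pin':(-.1,-.22,.169),'h1':(-.095,.055,.148),'h2':(-.095,-.055,.148)}.items():
    print(k,proj(s,[*(M@p[:2]+t),p[2]]))
E
```

```text
fr [ 0.5359 -0.1154]
fl [0.4588 0.1178]
hr [ 0.7803 -0.037 ]
hl [0.7024 0.2   ]
h1 [0.5256 0.0701]
h2 [ 0.5608 -0.0379]
pin [ 0.6098 -0.1925]
piv [ 0.5875 -0.1325]
bottle [ 0.6941 -0.2306]
jar [0.4729 0.1799]
lid w 0.24561827488011048 0.2495020276835757 d 0.2566536480505133 0.25708733098886355 handle 0.11359166198056286 pinpiv 0.06396344127079515
yaw 0.32589148473736995 t [0.63338547 0.04695332] res mm [[-0.2  1.5]
 [-0.2 -2.3]
 [ 0.7  1. ]
 [-0.8 -0.6]
 [ 0.4  0.4]]
fr [-144. -123.]
fl [-143.  123.]
hr [ 112. -127.]
hl [114. 123.]
h1 [-95.  56.]
h2 [-96. -57.]
pin [ -99. -219.]
piv [-101. -155.]
bottle [ -31. -282.]
jar [-109.  177.]
pin (np.float64(167.5536529471019), np.float64(163.76659910919952))
h1 (np.float64(295.98532972634916), np.float64(152.7500739889227))
h2 (np.float64(246.64701184348397), np.float64(160.64707487393827))
```

The fit is good: residuals are 2.3 mm or less, the sizes match, and the pin projects to (168,164) in the scene view, where it is seen. Guard yaw is 0.326 at (0.633, 0.047). Now a planning helper for the moves.

```bash
cat >> h.py <<'E'
TH,T=0.326,np.array([.6334,.0470,0])
G=R.from_euler('z',TH)
def tool(psi,tilt=0): # psi deg: tool x yaw from guard x; tilt deg: fingers lean to guard +x
    return G*R.from_euler('y',-tilt,degrees=True)*R.from_euler('z',psi,degrees=True)*R.from_euler('x',180,degrees=True)
def pose(g,psi,tilt=0): return G.apply(np.array(g)/1e3)+T, tool(psi,tilt)   # g: TCP, mm, guard frame
def rows(goals,start=None):
    if start is None:
        from plant import manip
        s=manip.sense(); start=(s['tool_pos'],Rq(s['tool_rot']))
    p0,r0=start
    for g in goals:
        p,r=pose(*g); d=r0.inv().apply(p-p0); w=(r0.inv()*r).as_rotvec()
        print(np.round(d,3).tolist(),np.round(w,3).tolist(),'dist',round(np.linalg.norm(d),3),'deg',round(np.degrees(np.linalg.norm(w)),1))
def where():
    from plant import manip
    s=manip.sense(); d=tool(90).inv()*Rq(s['tool_rot'])
    print('t',round(s['clock'],2),'g',(G.inv().apply(s['tool_pos']-T)*1e3).round(1),'rel90',np.degrees(d.as_rotvec()).round(1),'F(guard)',G.inv().apply(s['wrist_force']).round(1),'w',round(s['gripper_width'],4),'q',s['joint_pos'].round(2))
E
python3 - <<'E'
from h import *
where()
print(pose((-137,-220,158),0)[0])
rows([((-137,-220,220),0),((-137,-220,158),0)])
E
```

```text
t 0.1 g [-536.1 -460.9  247.1] rel90 [ 0.1  0.1 82.7] F(guard) [-0.3  0.1 -0.3] w 0.0855 q [-1.19  0.31  1.64 -0.    1.2  -0.07]
[ 0.57407204 -0.20528792  0.158     ]
[0.426, -0.188, 0.028] [-0.002, -0.0, 0.127] dist 0.467 deg 7.3
[0.426, -0.188, 0.09] [-0.002, -0.0, 0.127] dist 0.475 deg 7.3
```

>>> carry_out(plan=[0.426,-0.188,0.028,0,0,0.127,0,0.426,-0.188,0.028,0,0,0.127,0,0.426,-0.188,0.028,0,0,0.127,0,0.426,-0.188,0.028,0,0,0.127,0,0.426,-0.188,0.028,0,0,0.127,0,0.426,-0.188,0.028,0,0,0.127,0,0.426,-0.188,0.028,0,0,0.127,0,0.426,-0.188,0.028,0,0,0.127,0,0.426,-0.188,0.028,0,0,0.127,0,0.426,-0.188,0.028,0,0,0.127,0,0.426,-0.188,0.028,0,0,0.127,0,0.426,-0.188,0.028,0,0,0.127,0])

```text
clock: 1.3
tool_pos: [0.5736, -0.2068, 0.2197]
tool_rot: [0.0, 0.987, 0.163, -0.001]
wrist_force: [0.6, -0.5, -0.1]
gripper_width: 0.0001
```

```bash
python3 - <<'E'
from h import *
where()
a=lambda d,o=20,r=65:((-100+r*np.sin(np.radians(d))-o*np.cos(np.radians(d)),-155-r*np.cos(np.radians(d))-o*np.sin(np.radians(d)),158),d)
g0=((-137,-220,158),0)
rows([g0])
print();rows([a(x) for x in range(0,91,8)],pose(*g0))
E
```

```text
t 1.3 g [-138.  -221.3  219.7] rel90 [ 0.1 -0.1 90. ] F(guard) [ 0.4 -0.7 -0.1] w 0.0001 q [-0.42  0.31  1.7  -0.    1.14  0.83]
[0.001, -0.001, 0.062] [-0.0, 0.002, 0.001] dist 0.062 deg 0.1

[0.017, -0.0, -0.0] [0.0, 0.0, 0.0] dist 0.017 deg 0.0
[0.026, 0.002, 0.0] [0.0, 0.0, -0.14] dist 0.026 deg 8.0
[0.036, 0.003, 0.0] [0.0, 0.0, -0.279] dist 0.036 deg 16.0
[0.045, 0.003, 0.0] [0.0, 0.0, -0.419] dist 0.045 deg 24.0
[0.054, 0.001, 0.0] [-0.0, 0.0, -0.559] dist 0.054 deg 32.0
[0.063, -0.002, -0.0] [-0.0, 0.0, -0.698] dist 0.064 deg 40.0
[0.072, -0.007, -0.0] [-0.0, 0.0, -0.838] dist 0.072 deg 48.0
[0.08, -0.012, -0.0] [0.0, 0.0, -0.977] dist 0.081 deg 56.0
[0.087, -0.019, -0.0] [-0.0, 0.0, -1.117] dist 0.089 deg 64.0
[0.093, -0.026, -0.0] [-0.0, 0.0, -1.257] dist 0.096 deg 72.0
[0.098, -0.034, -0.0] [-0.0, 0.0, -1.396] dist 0.103 deg 80.0
[0.101, -0.043, -0.0] [-0.0, 0.0, -1.536] dist 0.11 deg 88.0
```

>>> carry_out(plan=[0,0,0.031,0,0,0,0,0,0,0.062,0,0,0,0,0,0,0.062,0,0,0,0])

```text
clock: 1.6
tool_pos: [0.5693, -0.2068, 0.1535]
tool_rot: [-0.003, 0.987, 0.161, -0.005]
wrist_force: [-0.5, 1.1, -0.8]
gripper_width: 0.0
```

>>> carry_out(plan=[0.017,0,0,0,0,0,0,0.026,0.002,0,0,0,-0.14,0,0.036,0.003,0,0,0,-0.279,0,0.045,0.003,0,0,0,-0.419,0,0.054,0.001,0,0,0,-0.559,0,0.063,-0.002,0,0,0,-0.698,0,0.072,-0.007,0,0,0,-0.838,0,0.08,-0.012,0,0,0,-0.977,0,0.087,-0.019,0,0,0,-1.117,0,0.093,-0.026,0,0,0,-1.257,0,0.098,-0.034,0,0,0,-1.396,0,0.101,-0.043,0,0,0,-1.536,0])

```text
clock: 2.8
tool_pos: [0.6579, -0.1364, 0.1607]
tool_rot: [0.003, 0.596, 0.803, 0.0]
wrist_force: [3.0, -2.2, -0.3]
gripper_width: 0.0001
```

```bash
python3 - <<'E'
from h import *
where()
from plant import eyes
import cv2
i=eyes.camera("top")[110:290,120:370];i=cv2.convertScaleAbs(i,alpha=1.6,beta=20)
cv2.imwrite("pics/top1.png",cv2.resize(i,None,fx=3.2,fy=3.2,interpolation=cv2.INTER_CUBIC))
where()
E
```

```text
t 2.8 g [ -35.5 -181.6  160.7] rel90 [-0.2 -0.3  1.8] F(guard) [ 2.1 -3.  -0.3] w 0.0001 q [-0.27  0.48  1.58 -0.    1.07 -0.56]
t 2.85 g [ -35.1 -179.7  160.7] rel90 [-0.2 -0.2  1.5] F(guard) [ 2.4 -0.6  0.6] w -0.0001 q [-0.27  0.48  1.58 -0.    1.07 -0.57]
```

View pics/top1.png

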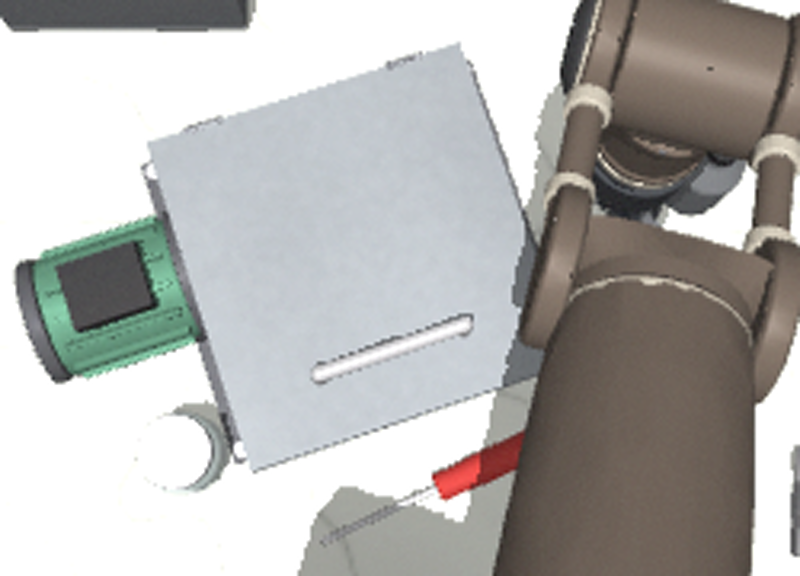

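The picture shows the nose is off the lid, though the arm hides the pin. The force is low, so the end stop may not be reached yet. I'll press gently further along +y.

>>> carry_out(plan=[0.002,0,0,0,0,-0.03,0,0.004,0,0,0,0,-0.03,0,0.006,0,0,0,0,-0.03,0,0.008,0,0,0,0,-0.03,0,0.008,0,0,0,0,-0.03,0])

```text
clock: 3.35
tool_pos: [0.6549, -0.1287, 0.1595]
tool_rot: [0.003, 0.585, 0.811, -0.001]
wrist_force: [2.5, -7.1, 1.9]
gripper_width: -0.0
```

```bash
python3 -c "
from h import *
where()"
```

```text
t 3.35 g [ -35.9 -173.3  159.5] rel90 [-0.1 -0.3  0.3] F(guard) [ 0.1 -7.5  1.9] w -0.0 q [-0.26  0.47  1.6  -0.    1.07 -0.58]
```

The latch is at its end stop: 7.5 N, and the pusher stalled within 2 mm of the predicted place. I'll back off, rise and go above the handle.

```bash
python3 - <<'E'
from h import *
rows([((-36,-195,160),90),((-36,-195,220),90),((-95,0,220),90)])
E
```

```text
[-0.022, 0.0, -0.0] [0.001, 0.006, -0.006] dist 0.022 deg 0.5
[-0.022, 0.0, -0.06] [0.001, 0.006, -0.006] dist 0.064 deg 0.5
[0.173, -0.06, -0.062] [0.001, 0.006, -0.006] dist 0.193 deg 0.5
```

>>> carry_out(plan=[-0.026,0,0,0,0,0,0,-0.026,0,-0.035,0,0,0,0,-0.026,0,-0.062,0,0,0,0,0.01,-0.018,-0.062,0,0,0,0.045,0.05,-0.03,-0.062,0,0,0,0.045,0.1,-0.045,-0.062,0,0,0,0.045,0.14,-0.055,-0.062,0,0,0,0.045,0.169,-0.06,-0.062,0,0,0,0.045,0.169,-0.06,-0.062,0,0,0,0.045,0.169,-0.06,-0.062,0,0,0,0.045,0.169,-0.06,-0.062,0,0,0,0.045])

```text
clock: 4.45
tool_pos: [0.5437, 0.015, 0.2202]
tool_rot: [-0.0, 0.585, 0.811, -0.0]
wrist_force: [0.5, -0.1, -0.7]
gripper_width: 0.0444
```

```bash
python3 - <<'E'
from h import *
from plant import eyes
import cv2
where();rows([((-95,0,146),90)])
i=eyes.camera("wrist");t=eyes.camera("top")[110:290,120:370];t=cv2.convertScaleAbs(t,alpha=1.6,beta=20)
cv2.imwrite("pics/w2.png",cv2.hconcat([cv2.resize(i,(400,300)),cv2.resize(t,(400,300))]))
c=eyes.get_calibration("wrist")
for p in((-95,55,148),(-95,-55,148)): print(proj(c,pose(p,0)[0]))
E
```

```text
t 4.45 g [-95.2  -1.6 220.2] rel90 [ 0.  -0.   0.3] F(guard) [ 0.4 -0.3 -0.7] w 0.0444 q [-0.05  0.18  1.85 -0.    1.11 -0.37]
[0.002, 0.0, 0.074] [-0.001, 0.0, -0.006] dist 0.074 deg 0.3
(np.float64(256.8418632378638), np.float64(132.51880130183056))
(np.float64(257.91182128770726), np.float64(285.7767661090889))
```

View pics/w2.png

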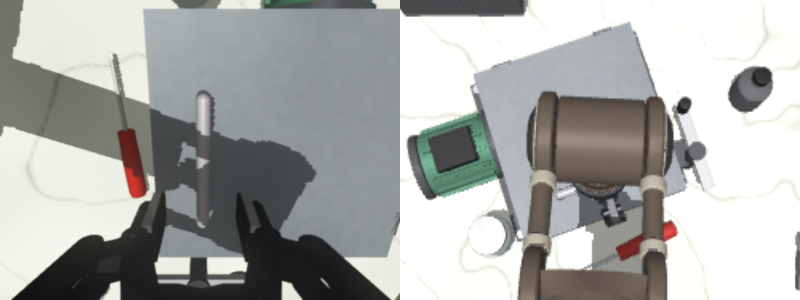

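The latch now lies along the guard's side, off the lid, and the bottle is undisturbed. The handle is at column 260 in the wrist view, predicted 257 (about 2 mm). I'll descend and grip.

>>> carry_out(plan=[0.002,0,0.03,0,0,0,0.045,0.002,0,0.06,0,0,0,0.045,0.002,0,0.074,0,0,0,0.045,0.002,0,0.074,0,0,0,0.045,0.002,0,0.074,0,0,0,0,0.002,0,0.074,0,0,0,0,0.002,0,0.074,0,0,0,0,0.002,0,0.074,0,0,0,0,0.002,0,0.074,0,0,0,0])

```text
clock: 5.45
tool_pos: [0.5448, 0.0173, 0.1481]
tool_rot: [0.002, 0.585, 0.811, 0.001]
wrist_force: [2.0, -0.2, 4.5]
gripper_width: 0.01
```

```bash
cat >>h.py <<'E'
def bar(th): # handle centre TCP goal at lid angle th (vertical tool)
    f=np.arctan2(88,-210)-th; return (115+227.7*np.cos(f),0,60+227.7*np.sin(f)-2)
E
python3 - <<'E'
from h import *
where()
rows([(bar(t),90) for t in np.arange(.04,.45,.04)],pose(bar(0),90))
E
```

```text
t 5.45 g [-93.5   0.3 148.1] rel90 [-0.2 -0.1  0.3] F(guard) [ 1.8 -0.8  4.5] w 0.01 q [-0.05  0.27  1.9  -0.    0.96 -0.37]
[0.0, 0.004, -0.008] [0.0, 0.0, 0.0] dist 0.009 deg 0.0
[0.0, 0.008, -0.017] [0.0, 0.0, 0.0] dist 0.018 deg 0.0
[0.0, 0.012, -0.025] [0.0, 0.0, 0.0] dist 0.027 deg 0.0
[0.0, 0.017, -0.032] [0.0, 0.0, 0.0] dist 0.036 deg 0.0
[0.0, 0.022, -0.04] [0.0, 0.0, 0.0] dist 0.045 deg 0.0
[0.0, 0.027, -0.047] [0.0, 0.0, 0.0] dist 0.055 deg 0.0
[0.0, 0.032, -0.055] [0.0, 0.0, 0.0] dist 0.064 deg 0.0
[0.0, 0.038, -0.062] [0.0, 0.0, 0.0] dist 0.073 deg 0.0
[0.0, 0.044, -0.068] [0.0, 0.0, 0.0] dist 0.082 deg 0.0
[0.0, 0.051, -0.075] [0.0, 0.0, 0.0] dist 0.09 deg 0.0
[0.0, 0.057, -0.081] [0.0, 0.0, 0.0] dist 0.099 deg 0.0
```

The bar is gripped (opening 10 mm). Lifting along the arc.

>>> carry_out(plan=[0,0.004,-0.008,0,0,0,0,0,0.008,-0.017,0,0,0,0,0,0.012,-0.025,0,0,0,0,0,0.017,-0.032,0,0,0,0,0,0.022,-0.04,0,0,0,0,0,0.027,-0.047,0,0,0,0,0,0.032,-0.055,0,0,0,0,0,0.038,-0.062,0,0,0,0])

```text
clock: 6.25
tool_pos: [0.5767, 0.028, 0.2056]
tool_rot: [-0.002, 0.585, 0.811, -0.003]
wrist_force: [2.7, -4.4, -11.8]
gripper_width: 0.0098
```

```bash
python3 - <<'E'
from h import *
where()
print(bar(.32))
rows([(bar(t),90) for t in (.34,.36,.38,.40)],pose(bar(.32),90))
E
```

```text
t 6.25 g [-5.970e+01  2.000e-01  2.056e+02] rel90 [ 0.4 -0.   0.2] F(guard) [  1.2  -5.  -11.8] w 0.0098 q [-0.03  0.27  1.78 -0.    1.1  -0.35]
(np.float64(-56.66302703820659), 0, np.float64(207.59644096060555))
[-0.0, 0.003, -0.003] [0.0, 0.0, 0.0] dist 0.005 deg 0.0
[-0.0, 0.006, -0.007] [0.0, 0.0, 0.0] dist 0.009 deg 0.0
[-0.0, 0.009, -0.01] [0.0, 0.0, 0.0] dist 0.014 deg 0.0
[0.0, 0.013, -0.013] [0.0, 0.0, 0.0] dist 0.018 deg 0.0
```

>>> carry_out(plan=[0,0.003,-0.003,0,0,0,0,0,0.006,-0.007,0,0,0,0,0,0.009,-0.01,0,0,0,0,0,0.013,-0.013,0,0,0,0,0,0.013,-0.013,0,0,0,0])

```text
clock: 6.75
tool_pos: [0.587, 0.0315, 0.2183]
tool_rot: [-0.004, 0.585, 0.811, -0.005]
wrist_force: [-3.1, -5.8, -5.9]
gripper_width: 0.0098
```

```bash
python3 - <<'E'
from h import *
where()
print(bar(.36))
E
```

```text
t 6.75 g [-4.890e+01  1.000e-01  2.183e+02] rel90 [ 0.7 -0.   0.2] F(guard) [-4.8 -4.5 -5.9] w 0.0098 q [-0.02  0.27  1.74 -0.01  1.14 -0.34]
(np.float64(-50.54345285561763), 0, np.float64(214.34146991965986))
```

>>> carry_out(plan=[0,0.004,-0.003,0,0,0,0,0,0.007,-0.007,0,0,0,0,0,0.007,-0.007,0,0,0,0])

```text
clock: 7.05
tool_pos: [0.5873, 0.0316, 0.2185]
tool_rot: [-0.009, 0.584, 0.811, -0.012]
wrist_force: [-6.6, -11.8, -20.5]
gripper_width: 0.0098
```

```bash
python3 - <<'E'
from h import *
where()
E
```

```text
t 7.05 g [-4.860e+01  2.000e-01  2.185e+02] rel90 [1.7 0.1 0.2] F(guard) [-10.   -9.  -20.5] w 0.0098 q [-0.02  0.28  1.73 -0.01  1.16 -0.33]
```

The lid is stopped by the catch: no motion while force rose from 8 to 24 N, at about 0.37 rad. I'll ease back slightly, release and rise.

>>> carry_out(plan=[0,-0.008,0.008,0,0,0,0,0,-0.014,0.014,0,0,0,0,0,-0.014,0.014,0,0,0,0,0,-0.014,0.014,0,0,0,0.035,0,-0.014,0.014,0,0,0,0.035,0,-0.014,0.014,0,0,0,0.035,0,-0.014,-0.02,0,0,0,0.035,0,-0.014,-0.06,0,0,0,0.035,0,-0.014,-0.07,0,0,0,0.035])

```text
clock: 7.95
tool_pos: [0.588, 0.032, 0.3044]
tool_rot: [0.004, 0.585, 0.811, 0.003]
wrist_force: [1.2, 0.1, 1.0]
gripper_width: 0.0353
```

```bash
python3 - <<'E'
from h import *
where()
A=((-230,-35,270),90,45)
rows([A])
print();rows([((-210,-35,174),90,45),((-140,-35,104),90,45)],pose(*A))
E
```

```text
t 7.95 g [-4.780e+01  3.000e-01  3.044e+02] rel90 [-0.6 -0.2  0.3] F(guard) [ 1.2 -0.3  1. ] w 0.0353 q [-0.02  0.19  1.67  0.    1.27 -0.34]
[-0.036, -0.182, 0.033] [-0.775, 0.004, -0.003] dist 0.189 deg 44.4

[0.0, -0.054, 0.082] [0.0, 0.0, 0.0] dist 0.098 deg 0.0
[0.0, -0.054, 0.181] [0.0, 0.0, 0.0] dist 0.189 deg 0.0
```

>>> carry_out(plan=[-0.036,-0.1,-0.01,0,0,0,0,-0.036,-0.182,0.033,-0.4,0,0,0,-0.036,-0.182,0.033,-0.775,0,0,0,-0.036,-0.182,0.033,-0.775,0,0,0,-0.036,-0.182,0.033,-0.775,0,0,0,-0.036,-0.182,0.033,-0.775,0,0,0,-0.036,-0.182,0.033,-0.775,0,0,0,-0.036,-0.182,0.033,-0.775,0,0,0,-0.036,-0.182,0.033,-0.775,0,0,0,-0.036,-0.182,0.033,-0.775,0,0,0])

```text
clock: 8.95
tool_pos: [0.4244, -0.0605, 0.2665]
tool_rot: [0.221, 0.541, 0.751, 0.306]
wrist_force: [0.1, 0.4, -0.2]
gripper_width: 0.0003
```

```bash
python3 - <<'E'
from h import *
from plant import eyes
import cv2
where()
i=eyes.camera("wrist");cv2.imwrite("pics/w3.png",cv2.convertScaleAbs(i,alpha=1.6,beta=15))
c=eyes.get_calibration("wrist")
for p in((-138,4,106),(-138,22,106),(-118.5,0,169)): print(p,proj(c,pose(p,0)[0]))
rows([((-210,-35,174),90,45),((-140,-35,104),90,45)])
E
```

```text
t 8.95 g [-232.5  -34.9  266.5] rel90 [-44.4  -0.2   0.2] F(guard) [ 0.2  0.4 -0.2] w 0.0003 q [-0.68 -0.42  2.47  0.9   0.85 -1.54]
(-138, 4, 106) (np.float64(210.0890328696782), np.float64(134.8592903458926))
(-138, 22, 106) (np.float64(209.12420428385167), np.float64(115.43586852336311))
(-118.5, 0, 169) (np.float64(272.5894914936232), np.float64(145.0161427707173))
[0.0, -0.049, 0.082] [-0.01, 0.003, -0.001] dist 0.095 deg 0.6
[0.0, -0.048, 0.181] [-0.01, 0.003, -0.001] dist 0.187 deg 0.6
```

View pics/w3.png

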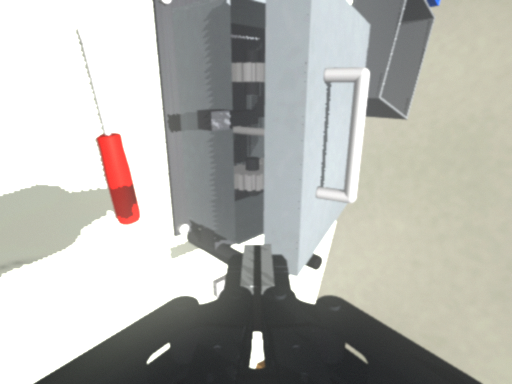

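The tab is visible at about (221,120), within 5 px of the prediction, and the lid stays ajar. Moving in beside the tab on its -y side.

>>> carry_out(plan=[0,-0.025,0.04,0,0,0,0,0,-0.049,0.082,0,0,0,0,0,-0.048,0.11,0,0,0,0,0,-0.048,0.14,0,0,0,0,0,-0.048,0.16,0,0,0,0,0,-0.048,0.175,0,0,0,0,0,-0.048,0.181,0,0,0,0,0,-0.048,0.181,0,0,0,0])

```text
clock: 9.8
tool_pos: [0.5119, -0.0302, 0.102]
tool_rot: [0.22, 0.541, 0.752, 0.307]
wrist_force: [0.3, -0.1, 0.6]
gripper_width: -0.0001
```

```bash
python3 - <<'E'
from h import *
from plant import eyes
import cv2
where()
i=eyes.camera("wrist");cv2.imwrite("pics/w4.png",cv2.convertScaleAbs(i,alpha=1.8,beta=25))
rows([((-140,-11,104),90,45),((-140,24,104),90,45)])
E
```

```text
t 9.8 g [-139.8  -34.3  102. ] rel90 [-44.4  -0.    0.2] F(guard) [ 0.2 -0.2  0.6] w -0.0001 q [-0.43  0.18  2.42  1.72  0.51 -2.34]
[0.023, 0.001, -0.001] [-0.01, 0.002, -0.002] dist 0.024 deg 0.6
[0.058, 0.001, -0.001] [-0.01, 0.002, -0.002] dist 0.059 deg 0.6
```

View pics/w4.png

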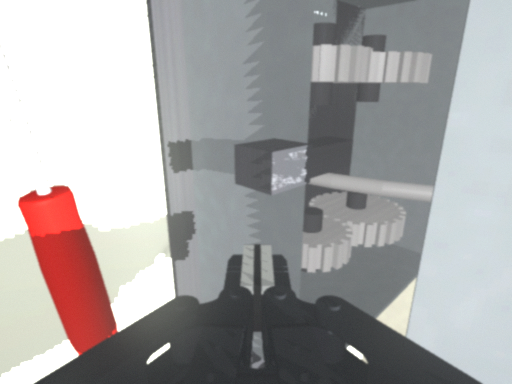

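The fingertips are in line with the tab (columns 236–306, fingers 243–275) with no contact. Pushing it along +y.

>>> carry_out(plan=[0.02,0,0,0,0,0,0,0.026,0,0,0,0,0,0,0.031,0,0,0,0,0,0,0.036,0,0,0,0,0,0,0.041,0,0,0,0,0,0,0.046,0,0,0,0,0,0,0.051,0,0,0,0,0,0,0.056,0,0,0,0,0,0,0.06,0,0,0,0,0,0,0.06,0,0,0,0,0,0])

```text
clock: 10.85
tool_pos: [0.4924, 0.0258, 0.1027]
tool_rot: [0.221, 0.542, 0.751, 0.306]
wrist_force: [-0.1, -3.5, 2.7]
gripper_width: 0.0002
```

```bash
python3 - <<'E'
from h import *
where()
E
```

```text
t 10.85 g [-140.3   25.1  102.7] rel90 [-44.4  -0.2   0.3] F(guard) [-1.2 -3.3  2.7] w 0.0002 q [-0.28  0.13  2.49  1.92  0.44 -2.41]
```

>>> carry_out(plan=[0.003,0,0,0,0,0,0,0.006,0,0,0,0,0,0,0.008,0,0,0,0,0,0,0.008,0,0,0,0,0,0])

```text
clock: 11.25
tool_pos: [0.4922, 0.0266, 0.1028]
tool_rot: [0.225, 0.547, 0.748, 0.301]
wrist_force: [0.8, -22.1, 2.3]
gripper_width: -0.0002
```

```bash
python3 - <<'E'
from h import *
where()
E
```

```text
t 11.25 g [-140.3   25.9  102.8] rel90 [-44.1  -0.9   0.9] F(guard) [ -6.3 -21.2   2.3] w -0.0002 q [-0.27  0.12  2.49  1.96  0.41 -2.43]
```

The catch is at its end stop (21 N, no further motion). I'll back off, retract and go back above the handle.

>>> carry_out(plan=[-0.012,0,0,0,0,0,0,-0.025,0,0,0,0,0,0,-0.025,0,-0.05,0,0,0,0,-0.025,0,-0.1,0,0,0,0,-0.025,0,-0.15,0,0,0,0,-0.025,0.05,-0.18,0,0,0,0,-0.025,0.07,-0.19,0,0,0,0,-0.025,0.07,-0.19,0,0,0,0])

```text
clock: 12.05
tool_pos: [0.42, -0.0173, 0.2931]
tool_rot: [0.226, 0.54, 0.751, 0.307]
wrist_force: [0.9, -0.7, 1.2]
gripper_width: -0.0001
```

```bash
python3 - <<'E'
from h import *
where()
b=bar(.355);print(b)
rows([((b[0]-60,0,310),90),((b[0],0,310),90),(b,90)])
E
```

```text
t 12.05 g [-222.7    7.4  293.1] rel90 [-44.8  -0.5   0.1] F(guard) [ 0.6 -1.   1.2] w -0.0001 q [-0.55 -0.55  2.48  0.82  0.82 -1.33]
(np.float64(-51.32308765925637), 0, np.float64(213.51180183989678))
[-0.007, 0.091, 0.067] [0.781, 0.009, -0.002] dist 0.113 deg 44.8
[-0.007, 0.134, 0.109] [0.781, 0.009, -0.002] dist 0.172 deg 44.8
[-0.006, 0.066, 0.177] [0.781, 0.009, -0.002] dist 0.189 deg 44.8
```

>>> carry_out(plan=[-0.007,0.03,0,0.2,0,0,0,-0.007,0.07,0.03,0.4,0,0,0.04,-0.007,0.091,0.067,0.6,0.009,0,0.04,-0.007,0.091,0.067,0.781,0.009,-0.002,0.04,-0.007,0.134,0.109,0.781,0.009,-0.002,0.04,-0.007,0.134,0.109,0.781,0.009,-0.002,0.04,-0.007,0.134,0.109,0.781,0.009,-0.002,0.04,-0.007,0.134,0.109,0.781,0.009,-0.002,0.04,-0.007,0.134,0.109,0.781,0.009,-0.002,0.04])

```text
clock: 12.95
tool_pos: [0.5823, 0.031, 0.3023]
tool_rot: [-0.006, 0.583, 0.813, -0.001]
wrist_force: [-0.4, 0.4, -0.2]
gripper_width: 0.0398
```

```bash
python3 - <<'E'
from h import *
from plant import eyes
import cv2
where()
b=bar(.36);print(b)
rows([(b,90)])
i=eyes.camera("wrist");j=eyes.camera("scene")
cv2.imwrite("pics/w5.png",cv2.convertScaleAbs(cv2.hconcat([cv2.resize(i,(400,300)),cv2.resize(j[100:310,130:410],(400,300))]),alpha=1.5,beta=15))
c=eyes.get_calibration("wrist")
for y in(55,-55): print(proj(c,pose((b[0],y,b[2]+2),0)[0]))
E
```

```text
t 12.95 g [-53.5   1.2 302.3] rel90 [ 0.5  0.5 -0. ] F(guard) [-0.2  0.5 -0.2] w 0.0398 q [-0.02  0.19  1.67  0.01  1.29 -0.35]
(np.float64(-50.54345285561763), 0, np.float64(214.34146991965986))
[-0.002, 0.004, 0.088] [-0.008, -0.008, 0.0] dist 0.088 deg 0.7
(np.float64(262.4304946858177), np.float64(134.36637094737387))
(np.float64(261.804627135911), np.float64(278.206695706176))
```

View pics/w5.png

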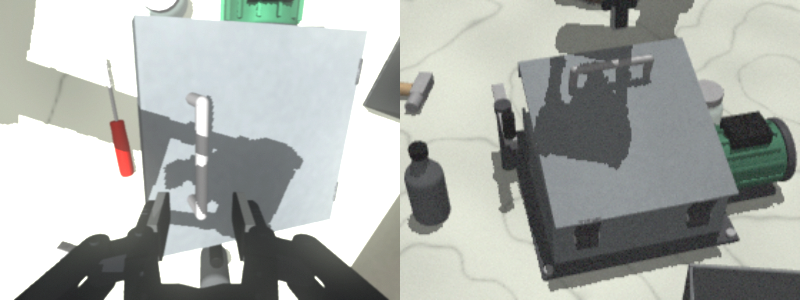

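The handle is at column 260, predicted 262. The latch is clear, and the bottle and jar are in place. Descend and grip.

>>> carry_out(plan=[-0.002,0.004,0.035,0,0,0,0.04,-0.002,0.004,0.07,0,0,0,0.04,-0.002,0.004,0.088,0,0,0,0.04,-0.002,0.004,0.088,0,0,0,0.04,-0.002,0.004,0.088,0,0,0,0,-0.002,0.004,0.088,0,0,0,0,-0.002,0.004,0.088,0,0,0,0,-0.002,0.004,0.088,0,0,0,0,-0.002,0.004,0.088,0,0,0,0])

```text
clock: 13.95
tool_pos: [0.5832, 0.0289, 0.2172]
tool_rot: [-0.008, 0.583, 0.813, -0.005]
wrist_force: [-13.0, -4.7, 9.1]
gripper_width: 0.0094
```

```bash
python3 - <<'E'
from h import *
where()
# tilt negative: fingers lean back (-x); TCP 2mm ahead of the bar along the fingers
def gb(t,tilt):
    b=np.array(bar(t)); a=np.radians(tilt); b[2]+=2; return (b+2*np.array([np.sin(a),0,-np.cos(a)]),90,tilt)
T=np.arange(.36,1.0,.05)
rows([gb(t,-20*(t-.36)/.6 if t<.96 else -20) for t in T],pose(*gb(.36,0)))
E
```

```text
t 13.95 g [-53.4  -1.1 217.2] rel90 [ 1.   0.4 -0. ] F(guard) [-13.8  -0.3   9.1] w 0.0094 q [-0.03  0.27  1.75  0.    1.14 -0.35]
[0.0, 0.0, 0.0] [0.0, 0.0, 0.0] dist 0.0 deg 0.0
[0.0, 0.008, -0.008] [0.029, -0.0, -0.0] dist 0.011 deg 1.7
[0.0, 0.016, -0.016] [0.058, -0.0, 0.0] dist 0.023 deg 3.3
[0.0, 0.025, -0.023] [0.087, -0.0, -0.0] dist 0.034 deg 5.0
[0.0, 0.034, -0.03] [0.116, -0.0, -0.0] dist 0.045 deg 6.7
[0.0, 0.044, -0.036] [0.145, -0.0, -0.0] dist 0.057 deg 8.3
[0.0, 0.053, -0.042] [0.175, -0.0, 0.0] dist 0.068 deg 10.0
[0.0, 0.063, -0.047] [0.204, -0.0, -0.0] dist 0.079 deg 11.7
[0.0, 0.073, -0.052] [0.233, -0.0, -0.0] dist 0.09 deg 13.3
[0.0, 0.084, -0.057] [0.262, -0.0, -0.0] dist 0.101 deg 15.0
[0.0, 0.095, -0.06] [0.291, -0.0, 0.0] dist 0.112 deg 16.7
[0.0, 0.106, -0.064] [0.32, -0.0, 0.0] dist 0.123 deg 18.3
[0.0, 0.117, -0.066] [0.349, -0.0, -0.0] dist 0.134 deg 20.0
```

>>> carry_out(plan=[0,0.005,-0.008,0.029,0,0,0,0,0.013,-0.016,0.058,0,0,0,0,0.022,-0.023,0.087,0,0,0,0,0.031,-0.03,0.116,0,0,0,0,0.041,-0.036,0.145,0,0,0,0,0.05,-0.042,0.175,0,0,0,0,0.06,-0.047,0.204,0,0,0])

```text
clock: 14.65
tool_pos: [0.641, 0.048, 0.2654]
tool_rot: [-0.068, 0.58, 0.807, -0.088]
wrist_force: [-11.4, -4.0, 7.4]
gripper_width: 0.0092
```

```bash
cat >>h.py <<'E'
def gb(t,tilt):
    b=np.array(bar(t)); a=np.radians(tilt); b[2]+=2; return (b+2*np.array([np.sin(a),0,-np.cos(a)]),90,tilt)
def lidang():
    from plant import manip
    s=manip.sense(); r=Rq(s['tool_rot']); p=G.inv().apply(s['tool_pos']-r.apply([0,0,.002])-T)*1e3
    print('lid',round(np.arctan2(88,-210)-np.arctan2(p[2]-60,p[0]-115),3),'rad',np.hypot(p[2]-60,p[0]-115).round(1))
E
python3 - <<'E'
from h import *
where();lidang();print(gb(.71,-11.7))
T=np.arange(.76,1.32,.05)
rows([gb(t,max(-25,-11.7-(t-.71)*33)) for t in T],pose(*gb(.71,-11.7)))
E
```

```text
t 14.65 g [  7.5  -1.5 265.4] rel90 [12.8  0.4  0. ] F(guard) [-12.1  -0.1   7.4] w 0.0092 q [ 0.03  0.46  1.41 -0.06  1.49 -0.28]
lid 0.697 rad 233.4
(array([ 12.69657026,   0.        , 261.66895213]), 90, -11.7)
[-0.0, 0.009, -0.007] [0.029, 0.0, -0.0] dist 0.011 deg 1.6
[0.0, 0.018, -0.013] [0.058, -0.0, 0.0] dist 0.023 deg 3.3
[0.0, 0.028, -0.019] [0.086, -0.0, 0.0] dist 0.034 deg 5.0
[-0.0, 0.038, -0.024] [0.115, -0.0, -0.0] dist 0.045 deg 6.6
[-0.0, 0.048, -0.029] [0.144, -0.0, -0.0] dist 0.057 deg 8.3
[0.0, 0.059, -0.034] [0.173, -0.0, -0.0] dist 0.068 deg 9.9
[0.0, 0.069, -0.038] [0.202, -0.0, 0.0] dist 0.079 deg 11.6
[0.0, 0.08, -0.041] [0.23, -0.0, -0.0] dist 0.09 deg 13.2
[0.0, 0.091, -0.044] [0.232, -0.0, -0.0] dist 0.101 deg 13.3
[0.0, 0.102, -0.046] [0.232, -0.0, -0.0] dist 0.112 deg 13.3
[0.0, 0.114, -0.047] [0.232, -0.0, -0.0] dist 0.123 deg 13.3
[0.0, 0.125, -0.048] [0.232, -0.0, -0.0] dist 0.134 deg 13.3
```

The lid is past the catch, at 0.70 rad. Continuing, with 3 mm less radial pull.

>>> carry_out(plan=[0,0.009,-0.005,0.029,0,0,0,0,0.018,-0.01,0.058,0,0,0,0,0.028,-0.016,0.086,0,0,0,0,0.038,-0.021,0.115,0,0,0,0,0.048,-0.026,0.144,0,0,0,0,0.059,-0.031,0.173,0,0,0,0,0.069,-0.035,0.202,0,0,0,0,0.08,-0.038,0.23,0,0,0])

```text
clock: 15.45
tool_pos: [0.7248, 0.0758, 0.293]
tool_rot: [-0.131, 0.569, 0.792, -0.178]
wrist_force: [-8.9, -2.8, 18.3]
gripper_width: 0.0098
```

```bash
python3 - <<'E'
from h import *
where();lidang()
T=np.arange(1.16,1.52,.05)
rows([gb(t,max(-30,-24.9-(t-1.11)*20)) for t in T],pose(*gb(1.11,-24.9)))
E
```

```text
t 15.45 g [ 95.8  -2.  293. ] rel90 [25.5  0.3  0.1] F(guard) [-9.3  0.2 18.3] w 0.0098 q [ 0.08  0.77  0.91 -0.1   1.89 -0.25]
lid 1.096 rad 235.6
[0.0, 0.01, -0.005] [0.017, -0.0, 0.0] dist 0.011 deg 1.0
[0.0, 0.02, -0.01] [0.035, 0.0, 0.0] dist 0.023 deg 2.0
[0.0, 0.031, -0.014] [0.052, 0.0, 0.0] dist 0.034 deg 3.0
[-0.0, 0.042, -0.018] [0.07, -0.0, 0.0] dist 0.045 deg 4.0
[0.0, 0.053, -0.021] [0.087, 0.0, 0.0] dist 0.057 deg 5.0
[0.0, 0.064, -0.023] [0.089, 0.0, 0.0] dist 0.068 deg 5.1
[0.0, 0.075, -0.025] [0.089, 0.0, 0.0] dist 0.079 deg 5.1
[0.0, 0.086, -0.027] [0.089, 0.0, 0.0] dist 0.09 deg 5.1
```

Lid at 1.10 rad, but there is an 18 N upward force. I'll check the grip with one look.

```bash
python3 - <<'E'
from plant import eyes
import cv2
i=eyes.camera("wrist");j=eyes.camera("scene")
cv2.imwrite("pics/w6.png",cv2.convertScaleAbs(cv2.hconcat([cv2.resize(i,(400,300)),cv2.resize(j[40:280,120:440],(400,300))]),alpha=1.6,beta=20))
E
```

```text
(no output)
```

View pics/w6.png

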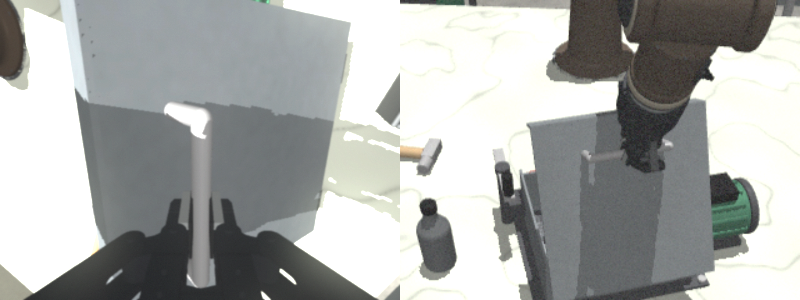

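The grip on the bar holds and the lid is well up. Bottle and latch look fine. Continuing.

>>> carry_out(plan=[0,0.01,-0.006,0.017,0,0,0,0,0.02,-0.012,0.035,0,0,0,0,0.031,-0.016,0.052,0,0,0,0,0.042,-0.02,0.07,0,0,0,0,0.053,-0.023,0.087,0,0,0])

```text
clock: 16.05
tool_pos: [0.7813, 0.0945, 0.2911]
tool_rot: [-0.153, 0.564, 0.784, -0.209]
wrist_force: [-1.5, -1.1, 15.2]
gripper_width: 0.0097
```

```bash
python3 - <<'E'
from h import *
where();lidang()
T=np.arange(1.39,1.52,.03)
rows([gb(t,-29.9) for t in T],pose(*gb(1.36,-29.9)))
E
```

```text
t 16.05 g [155.3  -2.3 291.1] rel90 [30.   0.2  0.1] F(guard) [-1.8 -0.5 15.2] w 0.0097 q [ 0.11  1.    0.54 -0.12  2.11 -0.25]
lid 1.35 rad 236.4
[-0.0, 0.006, -0.002] [0.0, 0.0, 0.0] dist 0.007 deg 0.0
[-0.0, 0.013, -0.004] [0.0, 0.0, 0.0] dist 0.014 deg 0.0
[-0.0, 0.02, -0.006] [0.0, 0.0, 0.0] dist 0.02 deg 0.0
[0.0, 0.026, -0.007] [0.0, 0.0, 0.0] dist 0.027 deg 0.0
[0.0, 0.033, -0.009] [0.0, 0.0, 0.0] dist 0.034 deg 0.0
```

>>> carry_out(plan=[0,0.006,-0.002,0,0,0,0,0,0.013,-0.004,0,0,0,0,0,0.02,-0.006,0,0,0,0,0,0.024,-0.007,0,0,0,0,0,0.024,-0.007,0,0,0,0])

```text
clock: 16.55
tool_pos: [0.8052, 0.1025, 0.285]
tool_rot: [-0.151, 0.564, 0.785, -0.208]
wrist_force: [1.9, -0.3, 15.0]
gripper_width: 0.0094
```

```bash
python3 - <<'E'
from h import *
where();lidang()
E
```

```text
t 16.55 g [180.6  -2.5 285. ] rel90 [29.7  0.2  0.1] F(guard) [ 1.7 -0.9 15. ] w 0.0094 q [ 0.11  1.1   0.37 -0.12  2.17 -0.26]
lid 1.46 rad 236.3
```

>>> carry_out(plan=[0,0.004,-0.001,0,0,0,0,0,0.008,-0.001,0,0,0,0,0,0.01,-0.001,0,0,0,0,0,0.01,-0.001,0,0,0,0])

```text
clock: 16.95
tool_pos: [0.8069, 0.103, 0.2845]
tool_rot: [-0.159, 0.564, 0.781, -0.217]
wrist_force: [-22.8, -8.1, 19.4]
gripper_width: 0.0092
```

```bash
python3 - <<'E'
from h import *
where();lidang()
E
```

```text
t 16.95 g [182.3  -2.5 284.5] rel90 [31.2  0.4  0.3] F(guard) [-24.2  -0.4  19.4] w 0.0092 q [ 0.11  1.15  0.3  -0.13  2.22 -0.26]
lid 1.467 rad 236.2
```

The lid is at its stop: 24 N at an estimated 1.467 rad, with no further motion. I'll relax, open the fingers slightly and swing the tool a little towards vertical, since the arm is nearly straight.

>>> carry_out(plan=[0,-0.005,-0.001,0,0,0,0,0,-0.008,-0.002,0,0,0,0,0,-0.008,-0.002,0,0,0,0,0,-0.008,-0.002,0,0,0,0.02,0,-0.008,-0.002,0,0,0,0.02,0,-0.008,-0.002,0,0,0,0.02,0,-0.008,-0.004,-0.06,0,0,0.02,0,-0.008,-0.006,-0.12,0,0,0.02,0,-0.008,-0.008,-0.18,0,0,0.02,0,-0.008,-0.008,-0.18,0,0,0.02])

```text
clock: 17.95
tool_pos: [0.8077, 0.1047, 0.2806]
tool_rot: [-0.106, 0.574, 0.8, -0.14]
wrist_force: [-7.4, -2.5, -1.2]
gripper_width: 0.02
```

```bash
python3 - <<'E'
from h import *
where();lidang()
E
```

```text
t 17.95 g [183.6  -1.2 280.6] rel90 [20.2  0.5 -0. ] F(guard) [-7.9 -0.  -1.2] w 0.02 q [ 0.1   0.94  0.63 -0.07  1.92 -0.24]
lid 1.476 rad 233.0
```

>>> carry_out(plan=[0,-0.003,-0.003,0,0,0,0.02,0,-0.004,-0.01,0,0,0,0.02,0,-0.004,-0.02,0,0,0,0.02,0,-0.004,-0.03,0,0,0,0.02,0,-0.004,-0.04,0,0,0,0.02,0,-0.004,-0.04,0,0,0,0.02])

```text
clock: 18.55
tool_pos: [0.8213, 0.1093, 0.3222]
tool_rot: [-0.102, 0.574, 0.801, -0.136]
wrist_force: [0.9, 0.2, 1.0]
gripper_width: 0.0199
```

```bash
python3 - <<'E'
from h import *
where()
E
```

```text
t 18.55 g [198.   -1.2 322.2] rel90 [19.6  0.4 -0.1] F(guard) [ 0.9 -0.1  1. ] w 0.0199 q [ 0.1   0.98  0.48 -0.08  2.01 -0.24]
```

Free of the handle, with zero force. Rising, then pulling back over the lid.

>>> carry_out(plan=[0,-0.01,-0.04,0,0,0,0.02,0,-0.024,-0.07,0,0,0,0.02,0,-0.034,-0.094,0,0,0,0.02,0,-0.034,-0.094,0,0,0,0.02,0,-0.08,-0.08,0,0,0,0.02,0,-0.128,-0.06,0,0,0,0.02,0,-0.175,-0.043,0,0,0,0.02,0,-0.222,-0.026,0,0,0,0.02,0,-0.31,0.006,0,0,0,0.02,0,-0.41,0.042,0,0,0,0.02,0,-0.41,0.042,0,0,0,0.02,0,-0.41,0.042,0,0,0,0.02])

```text
clock: 19.75
tool_pos: [0.4889, -0.0037, 0.4185]
tool_rot: [-0.104, 0.573, 0.801, -0.138]
wrist_force: [0.2, -0.7, 1.1]
gripper_width: 0.0199
```

```bash
python3 - <<'E'
from h import *
from plant import eyes
import cv2
where()
i=eyes.camera("top")[70:310,90:410];j=eyes.camera("scene")[40:280,120:440]
cv2.imwrite("pics/f7.png",cv2.convertScaleAbs(cv2.hconcat([cv2.resize(i,(400,300)),cv2.resize(j,(400,300))]),alpha=1.6,beta=20))
c=eyes.get_calibration("top");s=eyes.get_calibration("scene")
for th in(1.35,1.45):
  for y in(-55,55):
    b=bar(th);p=pose((b[0],y,b[2]+2),0)[0]
    u=proj(c,p);v=proj(s,p);print(th,y,'top crop',((u[0]-90)*1.25,(u[1]-70)*1.25),'scene crop',(400+(v[0]-120)*1.25,(v[1]-40)*1.25))
E
```

```text
t 19.75 g [-153.1   -1.7  418.5] rel90 [19.9  0.4 -0.1] F(guard) [-0.1 -0.8  1.1] w 0.0199 q [-0.03  0.14  1.54 -0.11  1.8  -0.36]
1.35 -55 top crop (np.float64(173.30645560982393), np.float64(25.455077509106303)) scene crop (np.float64(602.3200844867065), np.float64(190.2093280493706))
1.35 55 top crop (np.float64(109.8311086602019), np.float64(45.755934977970156)) scene crop (np.float64(684.7541059649468), np.float64(175.86586656409094))
1.45 -55 top crop (np.float64(169.15694551352232), np.float64(14.659787048515511)) scene crop (np.float64(607.2361588402741), np.float64(205.2235082061443))
1.45 55 top crop (np.float64(106.20979534055856), np.float64(34.68525403825055)) scene crop (np.float64(690.894920361497), np.float64(190.26996610589975))
```

View pics/f7.png

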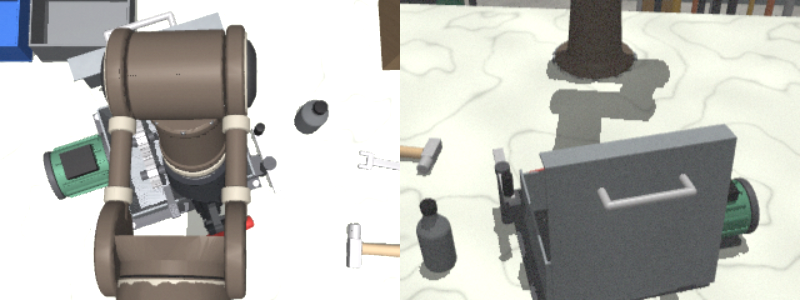

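The handle ends appear at (608,205) and (690,190) in the scene view. That matches the prediction for 1.45 rad (607,205)/(691,190), so the lid is fully open and staying up, and the robot touches nothing. Handing in.

```bash
python3 -c "
from plant import job
print(job.job_done())"
```

```text
the job is handed in; nothing more can be done
None
```

The gear guard is open and the job is handed in at about 20 s of the 70 s allowed.

- **Latch:** I pushed the pin to its end stop (7.5 N, no further motion). The pictures show the arm lying along the guard's side, off the lid.
- **Lid to the catch:** I lifted the lid by the handle until the catch stopped it at about 0.37 rad (24 N, no motion), then left it ajar.
- **Catch:** I pushed the tab towards +y to its end stop (about 21 N, no further motion).
- **Lid fully open:** I gripped the handle again and swung the lid to its stop. The arm-based angle there was 1.467 rad. After release and retreat, the handle in the scene view matched 1.45 rad to about 1 px, so the lid stays up by itself.

**What disagreed:** while opening the lid, the handle radius I worked out from the arm read up to 8 mm too large, with 15–19 N of upward force at the wrist. The bar had probably slid towards the fingertips, but the grip held.

**Bottle and jar:** the bottle stood in its place in the last picture. The arm hid the jar in that picture. It was last seen standing undisturbed just before I gripped the handle the second time, and no later move went near it.

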